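# Unclip the trivet set and pack it in its tray

## Task

Pull the spring clip out of the steel pin by its bow, lift the two L-shaped wooden trivet pieces off the pin, and pack the set away in the wooden tray: both pieces lying flat on the floor of the piece pocket, side by side so that together they fill it, and the clip lying flat in the other pocket. Leave everything else standing where it is.

Things in the scene. Friction and masses are not known exactly. Their poses are not given: they have to be found in the camera images.
- clip_bow (a point): Steel hairpin spring clip, 123 x 40 mm, 62 g. Point: centre of its bow (loop to pull). z up; x runs from bow to leg tips: pull to -x. It is free of the pin once drawn 48 mm. Bow wire 6 mm thick; its sides are straight, parallel to x from x -12 to +12 mm, 40 mm over the outsides (y -20..20). The clip spans x -28..95, y -20..20 mm about this point. Starts level, bow sagging 5 mm.
- clip_tip (a point): Tip of the same clip's straight leg (6 mm wire), which runs along the clip's x, in line with the bow's centre, through the pin's hole. The other, sprung leg (5 mm wire) hugs the +y flank of the pin; its waist has to snap past the pin, so the pull-out takes roughly 5 to 20 N over the first 2 cm.
- pin_hole (a point): Upright steel pin, 14 mm round with a flat-sided 14 x 14 mm head, on a dark 130 x 130 x 8 mm foot plate fixed to the worktop. Point: centre of its cross hole (7.5 mm square, along this x), 76 mm above the worktop; pin top 14 mm above it, plate top 68 mm below. Two trivet pieces lie on the plate round the pin, one on the other, the upper's top 20 mm below this point. The clip's bow is at -x.
- upper_piece_bar (a point): L-shaped brown wooden trivet piece, upper of the two equal ones on the pin, turned at random; 24 mm thick, about 120 g. Point: middle of its 120 x 40 mm bar, half-way up, also the centre of the 28 mm square through hole for the pin. x along the bar away from the toe, y to the toe's side, z up. Bar spans x -60..60, y -20..20 mm; toe (40 x 40 mm) x -60..-20, y 20..60 mm.
- lower_piece_bar (a point): L-shaped brown wooden trivet piece, lower of the two equal ones on the pin, turned at random; 24 mm thick, about 120 g. Point: middle of its 120 x 40 mm bar, half-way up, also the centre of the 28 mm square through hole for the pin. x along the bar away from the toe, y to the toe's side, z up. Bar spans x -60..60, y -20..20 mm; toe (40 x 40 mm) x -60..-20, y 20..60 mm.
- piece_pocket (a point): Floor centre of the piece pocket of a light wooden tray fixed to the hob: 166 mm along x, 86 along y, walls 6 mm thick, 12 mm high. z up. Pieces fill it as a 160 x 80 mm block: bar middles at (-20,-20) mm with the piece's x along this +x, and (20,20) mm with it along this -x. Fingers cannot go down beside a neighbour piece: hold the second by its top 12 mm and let it drop the last centimetre.
- clip_pocket (a point): Centre of the floor of the tray's other pocket, for the clip, on the +y side of the piece pocket: 166 mm along x, 84 mm along y, walls 12 mm high above the floor. Axes as for the piece pocket.
- salt_shaker: Salt shaker, 44 mm across, 90 mm tall, between the pin and the tray, loose; origin under its centre. Leave alone.
- pepper_mill: Wooden pepper mill, 58 mm across, 170 mm tall, behind the work, loose; origin under its centre. Leave alone.
- teaspoon: Teaspoon lying flat in front, 130 x 26 x 11 mm, long along its x, loose; origin under its middle. Leave alone.
- tin_beans: Tin, 57 mm across, 72 mm tall, behind the tray, loose; origin under its centre. Leave alone.

How it is judged:
By the outcome, as a careful person would: the job done as asked, in the order asked, and still so for the second after the job is handed in, with the robot touching nothing.
It also fails if it takes over 72 s, if anything falls off the work surface, if the arm or the gripper's body presses on something with over 40 N, if the wrist force passes 120 N, or if a joint passes its speed limit or range.

## Robot

A 7-joint arm with a two-finger parallel gripper is mounted at the origin on a cart in front of the work surface, level with it; the furniture and walls round the work are solid. World frame = base frame: x ahead of the robot, y to its left, z up, the work surface at z = 0. Lengths are in m, angles in rad, forces in N, time in s.
With the tool pointing down it reaches from about 0.425 to 0.825 m from the base axis. Payload 3.6 kg.
Tool frame: the origin (TCP) lies at the very end of the fingers, on their centre line; the grasp point (between the pads) lies 19 mm behind it (hold_point_z is the z of the grasp point in the tool frame, in m); z points along the fingers, y is the line along which they close (so a half turn about z gives the same grasp; the last joint's range is limited). The gripper opens to 85 mm and grips with 20 to 120 N. Pads are 22 mm wide; open, the fingers measure 114 mm over their backs; the gripper's body (76 mm by 85 mm) begins 54 mm behind the grasp point. The pads swing forward as they close: fully open they stand 13 mm farther back than shut.
Start: joints at [1.095, 0.615, -0.013, 1.423, 0.008, 1.103, -0.04], TCP at [0.282, -0.586, 0.231] pointing down, gripper open.
Joint ranges: [-3.12, 3.12], [-0.3, 2.06], [-1.34, 1.32], [0.26, 2.42], [-1.36, 4.5], [0.01, 1.98], [-2.84, 2.84]. Speed limits (rad/s): [2.79, 2.79, 3.14, 3.14, 3.14, 3.14, 3.14].

## Interface

Orientations are given as a unit quaternion [w, x, y, z].
In Python, from station import get_obs, grab_frame, job_done, hold_point_z gives the robot as it stands.
- The arm moves only by the tool arm_command, never from a script. Its argument "rows" is a list that holds one entry, the list of rows, each a list of 7 numbers: the closure, from 0 (fully open) to 1 (shut), then the shift along the tool's x, y, z in mm, then the turn, a rotation vector about the tool's x, y, z in rad. In form: [[[fingers, x, y, z, ax, ay, az], ...]]. A call has 1 to 20 rows; each row shifts and turns the commanded pose from where the row before left it, along the tool's axes as they then stand; what a row does not reach is not made up. A row lasts 1/10 s, in which the tool goes at most 50 mm and 8.59 degrees, less where a joint would pass 70% of its speed; a pose out of reach is approached as far as the arm can. A call is refused whole if a number of a shift passes 50 or a number of a turn 0.15, either way. A call with a gripper value outside its range is refused whole. The fingers move at their own pace and stop on an object; "force" is the grip in N (left out, the last holds). Time passes only in rows, so rows that do not move let the fingers close. It gives the time, the measured TCP pose, the force, the opening and the grip force at its end, in the units of the state.
- get_obs(): the state, without advancing time (a new reading comes with each control period).
- grab_frame(name): name is "side" or "top" or "wrist"; returns a dict with "image" (480x640x3 uint8, blue, green, red), "mtx" (3x3 intrinsics, pixels), "origin" and "attitude" of the camera in the world. Camera axes: x right, y up, looking along -z (the intrinsics and any distortion apply to the point x, -y, -z); pixel columns grow to the right and rows downward; lengths in m; the calibration is good to about 2 mm. A picture is of the moment at which its call begins. There is no depth.
- job_done(): hands the job in; it is judged then, once.
The state is a dict: "clock": time; "joint_pos": joint angles; "qvel": joint speeds; "effort": joint torques, N m; "tool_pos": TCP position; "ee_rot": TCP orientation; "ft_force": force on the tool from outside, world axes, zero at the start; "torque": the same for the moment, N m; "finger_gap": finger opening in m; "finger_force": force on a finger pad.
Only numpy, scipy, OpenCV 4.12 (cv2) and the standard library are available. Lean on these libraries where they do the work, as an engineer would, in place of code of your own. Each camera call takes 0.05 s, during which the arm holds its last target. There are 200 camera calls.

## Working session

There is one attempt and no reset: what is moved stays moved. The work goes in short steps, Python scripts to look and compute and a tool call to move; the robot and the scene stay as the last step left them, time stands still between calls to the robot, and variables do not carry over. Pictures are saved under pics/ and viewed, at most 10 in all, crops included, and the job is handed in when it is done.

Besides the shell and the picture viewer there is one more tool, called as name(argument=value, ...) on one line, values as JSON. arm_command: Moves the arm, as the interface text tells. Its arguments: {"type":"object","properties":{"rows":{"type":"array"},"force":{"type":"number"}},"required":["rows"]}

```bash
ls; mkdir -p pics; cat > h.py <<'E'
import numpy as np,cv2
from scipy.spatial.transform import Rotation as R
from station import get_obs,grab_frame,job_done,hold_point_z
def rot(a):
    a=np.array(a,float)
    return a if a.shape==(3,3) else R.from_quat(a[[1,2,3,0]]).as_matrix()
def ray(f,u,v):
    K=np.array(f['mtx']);d=np.linalg.inv(K)@[u,v,1.]
    return np.array(f['origin']),rot(f['attitude'])@[d[0],-d[1],-d[2]]
def onz(f,u,v,z):
    o,d=ray(f,u,v);return o+d*(z-o[2])/d[2]
def proj(f,p):
    c=rot(f['attitude']).T@(np.array(p)-f['origin']);q=np.array(f['mtx'])@[c[0],-c[1],-c[2]];return q[:2]/q[2]
def tri(f,a,g,b):
    o,d=ray(f,*a);p,e=ray(g,*b);A=np.c_[d,-e];s=np.linalg.lstsq(A,p-o,rcond=None)[0]
    return (o+d*s[0]+p+e*s[1])/2,np.linalg.norm(o+d*s[0]-p-e*s[1])
E
python3 - <<'E'
from h import *
import pickle
o=get_obs();print(o)
print(hold_point_z if not callable(hold_point_z) else hold_point_z())
fs={}
for n in('side','top'):
    f=grab_frame(n);fs[n]=f;cv2.imwrite(f'pics/{n}0.png',f['image']);print(n,{k:f[k] for k in f if k!='image'})
pickle.dump(fs,open('f0.pkl','wb'))
E
```

```text
pics
{'clock': 0.0, 'joint_pos': array([ 1.09551324,  0.61594237, -0.01259897,  1.42491165,  0.00808615,
        1.10336562, -0.04042517]), 'qvel': array([-0.00083263,  0.00190772, -0.00064255,  0.00185464, -0.00191107,
       -0.00084117, -0.00050306]), 'effort': array([ 2.29174793e-04, -4.69210911e+01,  2.59594973e-01, -1.71030557e+01,
        1.00073472e-02,  9.75215051e-03, -1.12027601e-05]), 'tool_pos': array([ 0.28168854, -0.58494744,  0.23011892]), 'ee_rot': array([-1.25222182e-03,  9.74926536e-01,  2.22523234e-01, -3.03678609e-04]), 'ft_force': array([-0.42914251, -0.46580362, -0.45297619]), 'torque': array([ 0.00036217,  0.0277316 , -0.02275224]), 'finger_force': 0.0, 'finger_gap': 0.08527405608883962}
-0.0187
side {'mtx': array([[497.01541688,   0.        , 317.83669204],
       [  0.        , 497.01541688, 240.86406022],
       [  0.        ,   0.        ,   1.        ]]), 'origin': array([ 0.01538622, -0.48074449,  0.55044099]), 'attitude': array([ 0.7964014 ,  0.42705214, -0.21310777, -0.37142478])}
top {'mtx': array([[499.88138652,   0.        , 331.28932502],
       [  0.        , 499.88138652, 243.7532576 ],
       [  0.        ,   0.        ,   1.        ]]), 'origin': array([ 0.43807769, -0.0331891 ,  0.90184501]), 'attitude': array([ 0.71267859,  0.04760237, -0.06784417, -0.69657764])}
```

View pics/top0.png

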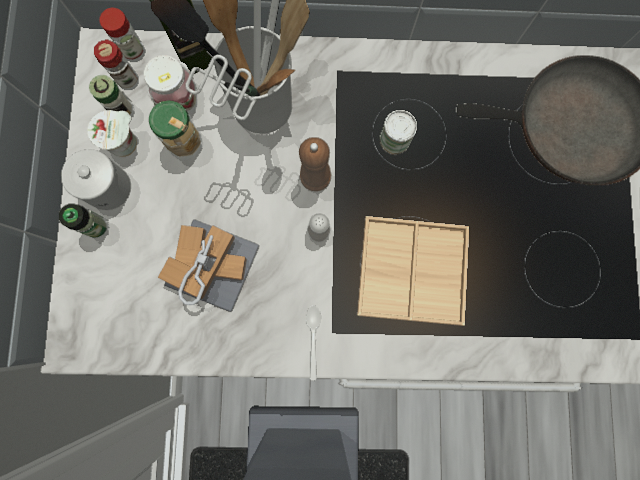

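View pics/side0.png

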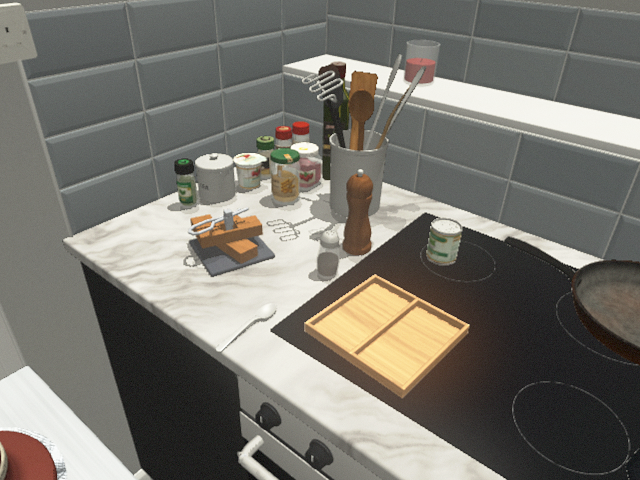

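The top view shows the pin near (205,262), with the clip bow near (190,295) and leg tips near (210,238). The tray corners are near (365,217), (469,226), (464,325) and (358,317), the salt shaker is at (318,225) and the mill at (314,160). The side view shows the same things. Next I zoom in on the pin.

```bash
python3 - <<'E'
from h import *
import pickle
fs=pickle.load(open('f0.pkl','rb'))
a=cv2.resize(fs['top']['image'][210:320,150:270],None,fx=5,fy=5,interpolation=cv2.INTER_CUBIC)
cv2.imwrite('pics/c1.png',a)
b=cv2.resize(fs['side']['image'][190:280,170:290],None,fx=5,fy=5,interpolation=cv2.INTER_CUBIC)
cv2.imwrite('pics/c2.png',b)
f=fs['top']
# tray outer contour
hsv=cv2.cvtColor(f['image'],cv2.COLOR_BGR2HSV)
m=cv2.inRange(hsv,(8,50,120),(30,200,255));m[:, :340]=0;m[:200]=0;m[:,480:]=0;m[335:]=0
m=cv2.morphologyEx(m,cv2.MORPH_CLOSE,np.ones((7,7)))
c=max(cv2.findContours(m,0,2)[0],key=cv2.contourArea)
r=cv2.minAreaRect(c);print(r,cv2.boxPoints(r))
ap=cv2.approxPolyDP(cv2.convexHull(c),4,True)[:,0];print(ap)
for p in ap:print(onz(f,*p,0.016))
E
```

```text
((414.56146240234375, 270.3237609863281), (108.37129974365234, 100.31360626220703), 5.19442892074585) [[356.05737 315.36884]
 [365.13934 215.46721]
 [473.06555 225.27869]
 [463.98358 325.1803 ]]
[[366 216]
 [468 226]
 [464 325]
 [357 314]]
[ 0.63720413 -0.11918927  0.016     ]
[ 0.62361256 -0.30570881  0.016     ]
[ 0.44521986 -0.29423893  0.016     ]
[ 0.46045343 -0.10492002  0.016     ]
```

View pics/c1.png

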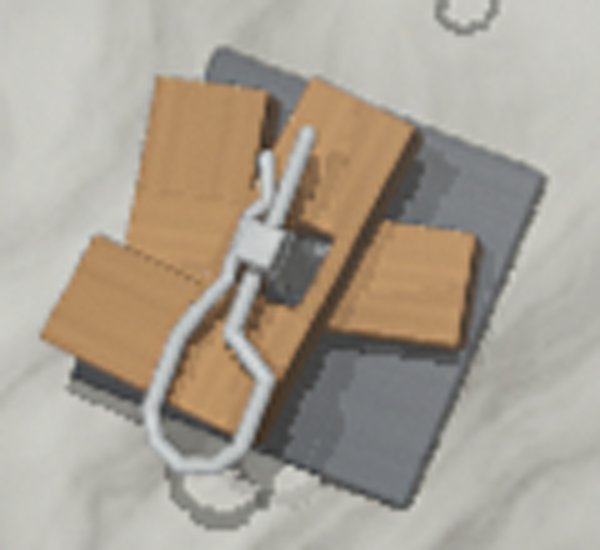

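View pics/c2.png

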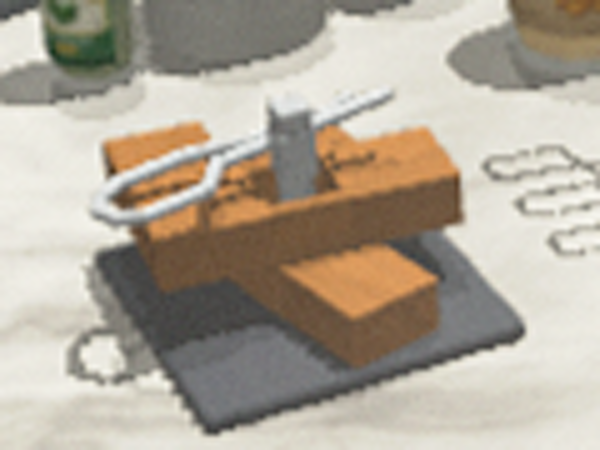

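Pixel positions in the crop (u = 150 + U/5, v = 210 + V/5):
- **Pin head:** (258,245)
- **Clip tip:** (308,130)
- **Bow:** end at (195,470), sides at about (148,405) and (272,380)
- **Upper piece:** toe points left
- **Lower piece:** toe points up and bar points right

The side crop confirms this stacking.

```bash
python3 - <<'E'
from h import *
import pickle
fs=pickle.load(open('f0.pkl','rb'));f=fs['top']
P=lambda U,V,z:onz(f,150+U/5,210+V/5,z)
def fit(mod,px,z):
    M=np.array(mod,float)/1000;W=np.array([P(*p,z)[:2] for p in px])
    a=M-M.mean(0);b=W-W.mean(0);th=np.arctan2((a[:,0]*b[:,1]-a[:,1]*b[:,0]).sum(),(a*b).sum())
    c,s=np.cos(th),np.sin(th);Q=np.array([[c,-s],[s,c]]);t=W.mean(0)-Q@M.mean(0)
    print(np.round(t,4),np.degrees(th).round(1),'res mm',np.round(1000*np.linalg.norm(M@Q.T+t-W,axis=1),1))
fit([(60,20),(60,-20),(-60,-20),(-20,60),(-60,60)],[(317,78),(417,130),(262,440),(95,235),(40,340)],.056)
fit([(60,20),(60,-20),(-20,60),(-60,60)],[(478,235),(462,345),(270,90),(157,78)],.032)
pin=P(258,245,.09);tip=P(308,130,.076)
print('pin',pin,'tip',tip)
bl=P(148,405,.071);br=P(272,380,.071);be=P(195,470,.071);print(bl,br,be)
d=tip-pin;d[2]=0;print('clip dir deg',np.degrees(np.arctan2(d[1],d[0])),np.linalg.norm(d), np.linalg.norm(pin-be))
e=pin-be;print(np.degrees(np.arctan2(e[1],e[0])),'radius pin',np.hypot(*pin[:2]),np.hypot(*be[:2]))
# pin plate edge dir
q=[P(*p,.008) for p in [(215,45),(545,170),(408,508),(75,388)]];print([x.round(4) for x in q],'centre',np.mean(q,0))
s=fs['side'];print('side: pin top',proj(s,pin),'bow end',proj(s,be),'tip',proj(s,tip),'obs crop pin (290,105)->',(170+290/5,190+105/5),'tip',(170+393/5,190+93/5))
print('salt',onz(f,319,218,.09),'mill',onz(f,314,147,.17))
E
```

```text
[0.5419 0.1536] -24.1 res mm [0.9 1.6 2.7 1.4 1. ]
[0.5418 0.1542] -96.0 res mm [0.8 0.5 0.7 0.3]
pin [0.54180562 0.15519594 0.09      ] tip [0.58261509 0.14430694 0.076     ]
[0.49036295 0.1922004  0.071     ] [0.49949288 0.15222975 0.071     ] [0.46947893 0.17546587 0.071     ]
clip dir deg -14.939899646934332 0.0422372244633257 0.07747915966459527
-15.655799752450505 radius pin 0.5635948093711693 0.5011973001846617
[array([0.6249, 0.1942, 0.008 ]), array([0.5821, 0.0731, 0.008 ]), array([0.4602, 0.1159, 0.008 ]), array([0.4997, 0.2353, 0.008 ])] centre [0.54172562 0.15465026 0.008     ]
side: pin top [227.43402023 209.78377523] bow end [190.64777778 229.96378389] tip [247.7837261  210.16497491] obs crop pin (290,105)-> (228.0, 211.0) tip (248.6, 208.6)
salt [ 0.61505457 -0.03386078  0.09      ] mill [ 0.70852369 -0.02343457  0.17      ]
```

```bash
cat >> h.py <<'E'
def plan(wps,smax=46,amax=.145,close=0,dec=0,start=None):
    """wps: list of (x,y,z,yaw_deg of tool x) tool pointing down; prints rounded rows per leg"""
    o=get_obs();p=np.array(o['tool_pos']) if start is None else np.array(start[:3]);A=rot(o['ee_rot'])
    if start is not None:A=R.from_euler('z',start[3],degrees=True).as_matrix()@np.diag([1,-1,-1.])
    rows=[]
    for w in wps:
        T=R.from_euler('z',w[3],degrees=True).as_matrix()@np.diag([1,-1,-1.]);t=np.array(w[:3])
        rv=R.from_matrix(A.T@T).as_rotvec()
        if len(w)>4: # force direction of yaw: total yaw sign
            if np.sign(rv[2])!=-w[4]: rv=rv*(1-2*np.pi/np.linalg.norm(rv))
        n=max(1,int(np.ceil(max(np.linalg.norm(t-p)*1000/smax,np.linalg.norm(rv)/amax))))
        A0=A.copy();p0=p.copy()
        for i in range(1,n+1):
            pt=p0+(t-p0)*i/n;At=A0@R.from_rotvec(rv*i/n).as_matrix()
            s=np.round(A.T@(pt-p)*1000,dec);a=np.round(R.from_matrix(A.T@At).as_rotvec(),2)
            rows.append([close]+[round(float(v),dec) if dec else int(v) for v in s]+[float(v)+0. for v in a])
            p=p+A@s/1000;A=A@R.from_rotvec(a).as_matrix()
        print(len(rows),end=' ')
    print();print(str(rows).replace(' ','').replace('.0,',',').replace('.0]',']'));print('end',p.round(4))
E
python3 - <<'E'
from h import *
plan([(.49,.168,.21,164,1)])
E
```

```text
17 
[[0,30,-35,1,0,0,-0.14],[0,35,-30,2,0,0,-0.14],[0,39,-24,1,0,0,-0.15],[0,42,-19,1,0,0,-0.14],[0,44,-13,1,0,0,-0.14],[0,45,-7,2,0,0,-0.14],[0,46,0,1,0,0,-0.14],[0,46,7,1,0,0,-0.15],[0,44,13,1,0,0,-0.14],[0,42,19,2,0,0,-0.14],[0,38,24,1,0,0,-0.14],[0,35,30,1,0,0,-0.14],[0,31,35,2,0,0,-0.15],[0,25,38,1,0,0,-0.14],[0,19,42,1,0,0,-0.14],[0,13,44,1,0,0,-0.14],[0,7,45,2,0,0,-0.14]]
end [0.49   0.1675 0.2096]
```

arm_command(rows=[[[0,30,-35,1,0,0,-0.14],[0,35,-30,2,0,0,-0.14],[0,39,-24,1,0,0,-0.15],[0,42,-19,1,0,0,-0.14],[0,44,-13,1,0,0,-0.14],[0,45,-7,2,0,0,-0.14],[0,46,0,1,0,0,-0.14],[0,46,7,1,0,0,-0.15],[0,44,13,1,0,0,-0.14],[0,42,19,2,0,0,-0.14],[0,38,24,1,0,0,-0.14],[0,35,30,1,0,0,-0.14],[0,31,35,2,0,0,-0.15],[0,25,38,1,0,0,-0.14],[0,19,42,1,0,0,-0.14],[0,13,44,1,0,0,-0.14],[0,7,45,2,0,0,-0.14],[0,0,0,0,0,0,0],[0,0,0,0,0,0,0]]])

```text
clock: 2.0
tool_pos: [0.4898, 0.1676, 0.2087]
ee_rot: [-0.001, 0.14, 0.99, -0.0]
ft_force: [-0.6, -0.5, 0.5]
finger_gap: 0.0853
finger_force: 0.0
```

```bash
python3 - <<'E'
from h import *
import pickle
o=get_obs();print(o['clock'],o['tool_pos'],o['joint_pos'],rot(o['ee_rot']).round(3))
f=grab_frame('wrist');pickle.dump(f,open('w1.pkl','wb'));cv2.imwrite('pics/w1.png',f['image']);print(f['origin'],rot(f['attitude']).round(3))
E
```

```text
2.0 [0.48977743 0.16757388 0.2086917 ] [ 0.11436323  0.52664613 -0.73429953  1.81834233  0.42249399  0.96130644
  0.48888653] [[-0.961  0.277 -0.002]
 [ 0.277  0.961 -0.   ]
 [ 0.002 -0.001 -1.   ]]
[0.41862278 0.1889266  0.34990994] [[ 0.279 -0.919 -0.278]
 [ 0.96   0.267  0.081]
 [-0.001 -0.29   0.957]]
```

View pics/w1.png

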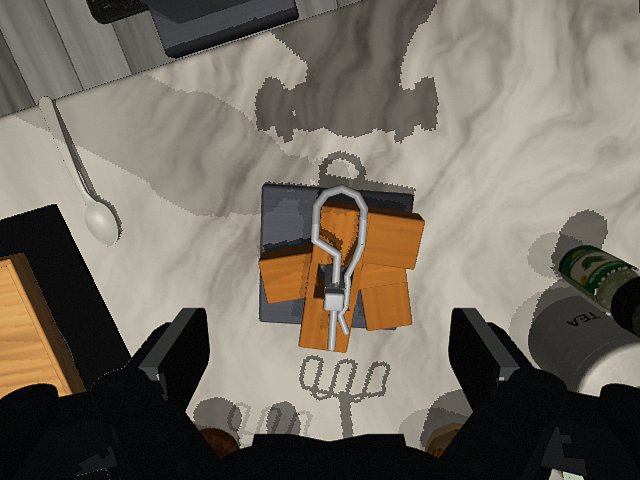

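In the wrist view, the clip's bow end is at (343,188), its sides are at about (316,220) and (364,220), the pin head is at (334,298) and the leg tip is at (332,349). The spoon is at upper left, out of the way.

```bash
python3 - <<'E'
from h import *
import pickle
f=pickle.load(open('w1.pkl','rb'));s=pickle.load(open('f0.pkl','rb'))
im=f['image'].astype(int);
hsv=cv2.cvtColor(f['image'],cv2.COLOR_BGR2HSV)
m=cv2.inRange(hsv,(0,0,110),(180,50,255))
for v in range(184,240,6):
    r=np.where(m[v,290:400])[0]+290
    print(v,r.min() if len(r) else None,r.max() if len(r) else None, ''.join('#' if x else '.' for x in m[v,300:380]))
t=s['top']
print('tip',tri(f,(332,349),t,(150+308/5,210+130/5)),'pin',tri(f,(334,298),t,(150+258/5,210+245/5)))
for q in[(343,188),(316,215),(364,215)]:print(onz(f,*q,.071))
E
```

```text
184 295 399 ..###..############.............................................................
190 327 390 ...........................##########################...........................
196 320 360 ....................#########.....................###########...................
202 316 364 ................########................................#########...............
208 313 367 .............#######........................................########............
214 313 366 .............#######........................................#######.............
220 312 366 ............#######.........................................#######.............
226 312 366 ............#######........................................########.............
232 312 365 ............#######........................................#######..............
238 311 365 ...........########.......................................########..............
tip (array([0.58214844, 0.14372274, 0.07933958]), np.float64(0.0003432975658153357)) pin (array([0.54271716, 0.15717128, 0.07987819]), np.float64(0.0010353316417800454))
[0.46898241 0.1843453  0.071     ]
[0.48201732 0.16116359 0.071     ]
[0.49134347 0.19328968 0.071     ]
```

```bash
python3 - <<'E'
from h import *
plan([(.494,.1745,.1,160.6),(.494,.1745,.058,160.6)],smax=40)
E
```

```text
3 5 
[[0,-1,3,36,0,0,0.02],[0,0,3,36,0,0,0.02],[0,0,4,37,0,0,0.01],[0,0,0,21,0,0,0],[0,0,0,21,0,0,0]]
end [0.4936 0.1749 0.0577]
```

arm_command(rows=[[[0,-1,3,36,0,0,0.02],[0,0,3,36,0,0,0.02],[0,0,4,37,0,0,0.01],[0,0,0,21,0,0,0],[0,0,0,20,0,0,0],[0,0,0,0,0,0,0],[1,0,0,0,0,0,0],[1,0,0,0,0,0,0],[1,0,0,0,0,0,0],[1,0,0,0,0,0,0],[1,0,0,0,0,0,0],[1,0,0,0,0,0,0]]], force=70)

```text
clock: 3.25
tool_pos: [0.4947, 0.1752, 0.0598]
ee_rot: [0.001, 0.166, 0.986, -0.001]
ft_force: [0.1, -2.0, 4.1]
finger_gap: 0.0365
finger_force: 70.6
```

```bash
python3 - <<'E'
from h import *
o=get_obs();print(o['finger_gap'],o['finger_force'],o['tool_pos'],o['ft_force'])
f=grab_frame('wrist');cv2.imwrite('pics/w2.png',f['image'])
E
```

```text
0.03646325209421257 70.55914152413607 [0.49474399 0.17521791 0.0598466 ] [ 0.10342854 -1.97627307  4.10872768]
```

View pics/w2.png

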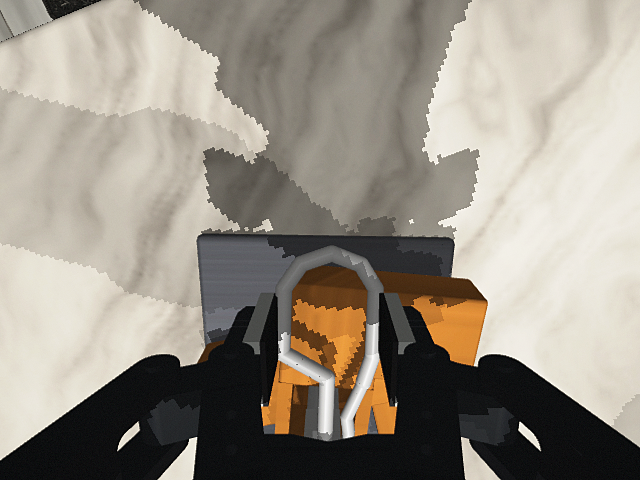

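The bow's two straight sides sit between the pads at about (280,330) and (378,330). I pull along tool +x.

arm_command(rows=[[[1,3,0,0,0,0,0],[1,5,0,0,0,0,0],[1,5,0,0,0,0,0],[1,5,0,0,0,0,0],[1,5,0,0,0,0,0],[1,5,0,0,0,0,0],[1,7,0,0,0,0,0],[1,10,0,0,0,0,0],[1,10,0,0,0,0,0],[1,10,0,0,0,0,0],[1,10,0,0,0,0,0],[1,0,0,0,0,0,0]]])

```text
clock: 4.5
tool_pos: [0.4213, 0.2018, 0.0596]
ee_rot: [-0.001, 0.164, 0.987, 0.0]
ft_force: [-0.1, -0.0, -1.1]
finger_gap: 0.0362
finger_force: 72.6
```

```bash
python3 - <<'E'
from h import *
o=get_obs();print(o['finger_gap'],o['finger_force'],o['tool_pos'],o['ft_force'],o['joint_pos'])
import pickle
a=grab_frame('top');b=grab_frame('side');pickle.dump((a,b),open('f2.pkl','wb'))
cv2.imwrite('pics/m2.png',np.hstack([cv2.resize(a['image'][200:330,150:280],(400,400)),cv2.resize(b['image'][170:300,140:270],(400,400))]))
E
```

```text
0.036171756485177405 72.64616411179304 [0.42125056 0.20177802 0.05956402] [-0.14953589 -0.02054945 -1.13305425] [-0.14375369  0.66508978 -0.52068823  2.10198912  0.64356513  0.53543951
  0.10095254]
```

View pics/m2.png

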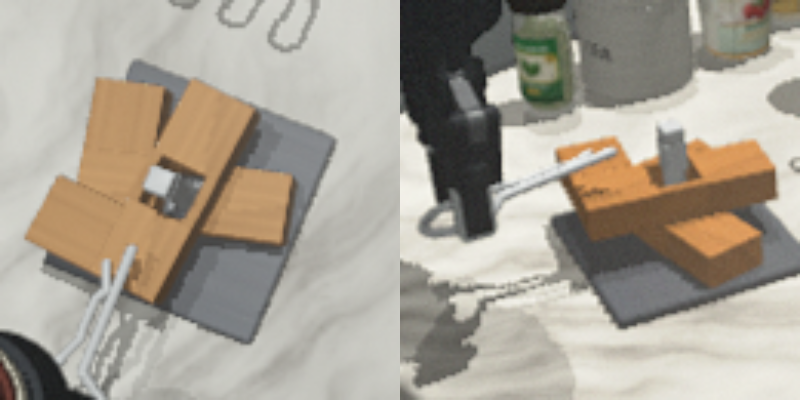

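The clip is clear of the pin and held. In the right panel it tilts upward from the bow at (440,220) to the tip at (615,155). Next I lift it and look at the tray from above to tell the pockets apart.

```bash
python3 - <<'E'
from h import *
import pickle
a,b=pickle.load(open('f2.pkl','rb'))
print(tri(a,(192.9,280.6),b,(209.9,219.4)))
plan([(.43,.19,.16,164),(.60,-.206,.25,175.6)],close=1,smax=42)
E
```

```text
(array([0.50824263, 0.16890894, 0.07866676]), np.float64(0.002460270537747073))
3 14 
[[1,-3,-3,-33,0,0,-0.02],[1,-4,-3,-34,0,0,-0.02],[1,-3,-2,-33,0,0,-0.01],[1,-25,-30,-8,0,0,-0.02],[1,-24,-31,-8,0,0,-0.02],[1,-24,-31,-9,0,0,-0.02],[1,-23,-32,-8,0,0,-0.01],[1,-22,-32,-8,0,0,-0.02],[1,-22,-33,-8,0,0,-0.02],[1,-22,-32,-9,0,0,-0.02],[1,-20,-34,-8,0,0,-0.02],[1,-20,-33,-8,0,0,-0.02],[1,-20,-34,-8,0,0,-0.02],[1,-18,-35,-8,0,0,-0.02]]
end [ 0.5996 -0.206   0.2495]
```

arm_command(rows=[[[1,-1,-1,-33,0,0,-0.02],[1,-4,-3,-34,0,0,-0.02],[1,-3,-2,-33,0,0,-0.01],[1,-25,-30,-8,0,0,-0.02],[1,-24,-31,-8,0,0,-0.02],[1,-24,-31,-9,0,0,-0.02],[1,-23,-32,-8,0,0,-0.01],[1,-22,-32,-8,0,0,-0.02],[1,-22,-33,-8,0,0,-0.02],[1,-22,-32,-9,0,0,-0.02],[1,-20,-34,-8,0,0,-0.02],[1,-20,-33,-8,0,0,-0.02],[1,-20,-34,-8,0,0,-0.02],[1,-18,-35,-8,0,0,-0.02],[1,0,0,0,0,0,0],[1,0,0,0,0,0,0]]])

```text
clock: 6.2
tool_pos: [0.5979, -0.2057, 0.2486]
ee_rot: [-0.0, 0.038, 0.999, 0.0]
ft_force: [-0.0, 1.1, -0.4]
finger_gap: 0.036
finger_force: 72.8
```

```bash
python3 - <<'E'
from h import *
import pickle
o=get_obs();print(o['finger_gap'],o['tool_pos'],o['joint_pos'])
f=grab_frame('wrist');pickle.dump(f,open('w3.pkl','wb'));cv2.imwrite('pics/w3.png',f['image'])
E
```

```text
0.03602121612320008 [ 0.59786435 -0.2057163   0.24860539] [ 0.72459423  0.67838777 -0.78666912  1.43859287  0.49059466  1.22809257
  1.37802195]
```

View pics/w3.png

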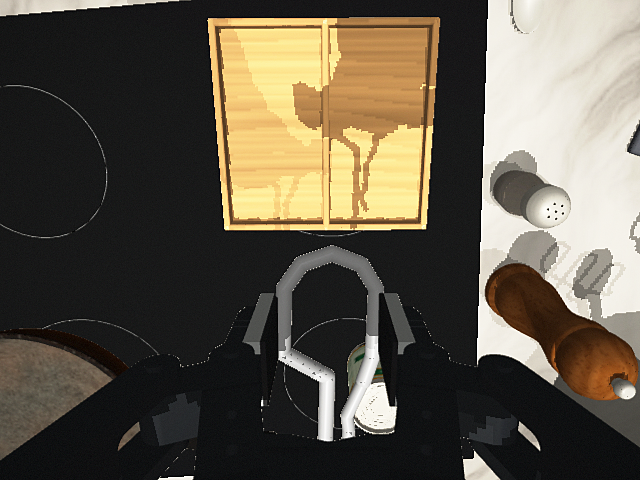

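The tray fills (208..440, 17..230), with the divider near column 326. The held clip is in the lower centre. I measure the divider offset numerically.

```bash
python3 - <<'E'
from h import *
import pickle
f=pickle.load(open('w3.pkl','rb'))
g=f['image'].astype(float)[:,:,2]
def sub(p,i0,i1,sgn):  # strongest signed gradient, subpixel
    d=np.gradient(p)*sgn;k=i0+np.argmax(d[i0:i1]);w=np.clip(d[k-2:k+3],0,None);return (w*np.arange(k-2,k+3)).sum()/w.sum()
Ls=[];
for v in list(range(45,85,4))+list(range(120,205,4)):
    p=g[v-1:v+2].mean(0)
    L=sub(p,195,240,1);Rr=sub(p,410,455,-1)
    Ls.append((v,L,Rr))
for v in (60,110,160,200): print(v,g[v,205:236].astype(int),g[v,312:340].astype(int),g[v,415:445].astype(int))
Ls=np.array(Ls)
lf=np.polyfit(Ls[:,0],Ls[:,1],1);rf=np.polyfit(Ls[:,0],Ls[:,2],1);print(lf,rf,np.std(Ls[:,1]-np.polyval(lf,Ls[:,0])),np.std(Ls[:,2]-np.polyval(rf,Ls[:,0])))
E
```

```text
60 [ 26  26  25  23  15   0 255 254 248 246 251 240 173  86  84  76 143 127
 255 250 247 247 246 246 247 247 247 247 246 247 248] [253 253 253 253 253 253 253 254 253 229 241 255 253 253 254 252 215 255
 254 253 253 253 253 254 255 255 255 210] [184 185 186 187 187 185 185 183 183 191 135 142  91  82  86 117 163 192
 194 186 191 193  39  11  21  20  23  20  22  25]
110 [ 21  23  20  27  25  24  21  23  14   0 255 255 248 247 253 241 125  80
  86  76 255 248 240 240 238 238 238 238 239 239 238] [181 178 181 181 182 181 183 185 190 189 142 178 192 192 191 189 168 184
 187 184 185 180 170 173 175 175 172 177] [183 182 183 183 184 183 187 195 147  90  79  81 124 168 194 195 189 193
 224  48  15  23  27  27  23  23  23  26  22  21]
160 [ 25  26  24  24  23  22  25  24  24  21  25  24  15   0 249 254 249 249
 254 249 109  75  80 106 134 255 255 250 249 249 248] [251 251 251 251 251 251 251 251 253 255 200 220 249 249 248 253 245 119
 255 254 254 254 254 253 253 253 253 253] [253 254 254 255 251 255 157  84  84 199 254 255 254 254 255 255  67   9
  22  25  25  23  23  24  26  25  25  26  23  22]
200 [ 22  27  23  26  23  25  24  29  23  24  18  23  24  24  23  18   0 255
 255 253 253 255 255 127  83  89 140 255 255 254 253] [253 254 254 254 254 254 254 254 254 254 252 240 253 253 253 255 255 143
 188 255 255 254 254 254 254 254 254 254] [253 254 255 255 119  93  80 255 255 254 253 255 255  64   9  23  22  25
  26  22  23  26  25  23  26  23  28  23  24  25]
[8.10367904e-02 2.05397024e+02] [-6.48814190e-02  4.40773115e+02] 0.1883864647027458 0.21801855686151023
```

The divider sits about 1.1 px right of the tray's middle. So the image-left pocket (world -y) is the 86 mm piece pocket, and the clip pocket is at world +y. Next I work out the tray pose.

```bash
python3 - <<'E'
from h import *
import pickle
f=pickle.load(open('w3.pkl','rb'));g=f['image'].astype(float)[:,:,2]
L=lambda v:.08104*v+205.4+.0;Rr=lambda v:-.06488*v+440.77
# top / bottom edges
def ed(col,i0,i1,s):
    p=g[:,col-1:col+2].mean(1);d=np.gradient(p)*s;k=i0+np.argmax(d[i0:i1]);w=np.clip(d[k-2:k+3],0,None);return (w*np.arange(k-2,k+3)).sum()/w.sum()
T=[(c,ed(c,8,30,1)) for c in (230,260,290,350,380,410)];B=[(c,ed(c,215,240,-1)) for c in(240,260,290,350,380,410)]
print(np.round(T,1).tolist(),np.round(B,1).tolist())
tf=np.polyfit(*np.array(T).T,1);bf=np.polyfit(*np.array(B).T,1)
def corner(side,e):
    a,b=side;m,c=e # u=a v+b ; v=m u+c
    u=(a*c+b)/(1-a*m);return u,m*u+c
l=(.08104,205.4);r=(-.06488,440.77)
px=[corner(l,tf),corner(r,tf),corner(r,bf),corner(l,bf)]
for z in(.012,.016,.02,.024):
    c=[onz(f,*p,z) for p in px];n=lambda i,j:1000*np.linalg.norm(c[i]-c[j])
    print(z,[round(n(*q),1) for q in((0,1),(2,3),(1,2),(3,0))],np.mean(c,0).round(4),[np.degrees(np.arctan2(*(c[b]-c[a])[[1,0]])).round(2) for a,b in((0,3),(1,2),(0,1),(3,2))])
t=pickle.load(open('f0.pkl','rb'))['top'];z=.018
print([proj(t,onz(f,*p,z)).round(1) for p in px])
E
```

```text
[[230.0, 17.6], [260.0, 17.5], [290.0, 17.5], [350.0, 16.7], [380.0, 16.8], [410.0, 16.6]] [[240.0, 229.9], [260.0, 229.9], [290.0, 229.8], [350.0, 230.0], [380.0, 229.8], [410.0, 228.9]]
0.012 [np.float64(192.3), np.float64(192.6), np.float64(182.7), np.float64(182.3)] [ 0.5399 -0.2044  0.012 ] [np.float64(-4.23), np.float64(-4.12), np.float64(85.86), np.float64(85.73)]
0.016 [np.float64(190.2), np.float64(190.6), np.float64(180.8), np.float64(180.3)] [ 0.5398 -0.2044  0.016 ] [np.float64(-4.23), np.float64(-4.12), np.float64(85.86), np.float64(85.73)]
0.02 [np.float64(188.2), np.float64(188.5), np.float64(178.8), np.float64(178.4)] [ 0.5396 -0.2043  0.02  ] [np.float64(-4.23), np.float64(-4.12), np.float64(85.86), np.float64(85.73)]
0.024 [np.float64(186.2), np.float64(186.5), np.float64(176.9), np.float64(176.5)] [ 0.5394 -0.2043  0.024 ] [np.float64(-4.23), np.float64(-4.12), np.float64(85.86), np.float64(85.73)]
[array([463.2, 326.1]), array([356.2, 316. ]), array([364.5, 216.2]), array([468.2, 226.6])]
```

```bash
python3 - <<'E'
from h import *
plan([(.5098,-.1564,.05,175.8),(.5098,-.1564,.009,175.8)],close=1,smax=38)
E
```

```text
6 8 
[[1,15,7,33,0,0,0],[1,15,7,33,0,0,0],[1,15,6,33,0,0,0],[1,16,7,34,0,0,0],[1,15,7,33,0,0,0],[1,15,7,33,0,0,0],[1,0,0,20,0,0,0],[1,0,-1,21,0,0,0]]
end [ 0.5097 -0.1569  0.009 ]
```

arm_command(rows=[[[1,15,7,33,0,0,0],[1,15,7,33,0,0,0],[1,15,6,33,0,0,0],[1,16,7,34,0,0,0],[1,15,7,33,0,0,0],[1,15,7,33,0,0,0],[1,0,0,15,0,0,0],[1,0,0,10,0,0,0],[1,0,0,8,0,0,0],[1,0,0,5,0,0,0],[1,0,0,3,0,0,0],[1,0,0,0,0,0,0]]])

```text
clock: 7.45
tool_pos: [0.5124, -0.1563, 0.0121]
ee_rot: [0.002, 0.036, 0.999, -0.001]
ft_force: [-3.4, 0.8, 12.8]
finger_gap: 0.0365
finger_force: 68.5
```

```bash
python3 - <<'E'
from h import *
import pickle
o=get_obs();print(o['tool_pos'],o['ft_force'])
f=grab_frame('wrist');g=grab_frame('side');pickle.dump((f,g),open('w4.pkl','wb'))
cv2.imwrite('pics/w4.png',np.hstack([cv2.resize(f['image'][200:480,180:460],(400,400)),cv2.resize(g['image'][250:410,290:480],(400,400))]))
E
```

```text
[ 0.51236174 -0.15632937  0.01208141] [-3.41976035  0.75514478 12.83436742]
```

View pics/w4.png

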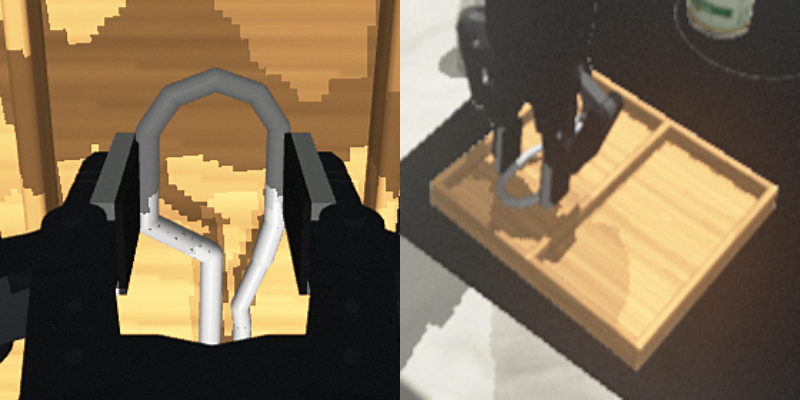

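The clip is inside the +y pocket and touches the floor (12.8 N), with the pads clear of both walls. I release it with a small opening, rise, and open fully.

arm_command(rows=[[[0.48,0,0,-1,0,0,0],[0.48,0,0,0,0,0,0],[0.45,0,0,0,0,0,0],[0.45,0,0,0,0,0,0]]])

```text
clock: 7.95
tool_pos: [0.5105, -0.1566, 0.0102]
ee_rot: [0.0, 0.037, 0.999, 0.0]
ft_force: [-0.1, -0.1, -0.2]
finger_gap: 0.0471
finger_force: 0.0
```

```bash
python3 - <<'E'
from h import *
plan([(.5105,-.1566,.05,175.8),(.508,-.14,.16,174),(.505,.17,.21,156)],close=0,smax=44)
E
```

```text
1 4 12 
[[0,0,0,-40,0,0,0],[0,1,5,-37,0,0,0.01],[0,2,6,-36,0,0,0.01],[0,1,5,-37,0,0,0.01],[0,4,39,-6,0,0,0.04],[0,6,38,-6,0,0,0.04],[0,8,38,-7,0,0,0.04],[0,9,38,-6,0,0,0.04],[0,10,37,-6,0,0,0.04],[0,12,37,-6,0,0,0.04],[0,13,36,-7,0,0,0.04],[0,15,36,-6,0,0,0.04]]
end [0.505  0.1697 0.2103]
```

arm_command(rows=[[[0.45,0,0,-10,0,0,0],[0.45,0,0,-30,0,0,0],[0,1,5,-37,0,0,0.01],[0,2,6,-36,0,0,0.01],[0,1,5,-37,0,0,0.01],[0,4,39,-6,0,0,0.04],[0,6,38,-6,0,0,0.04],[0,8,38,-7,0,0,0.04],[0,9,38,-6,0,0,0.04],[0,10,37,-6,0,0,0.04],[0,12,37,-6,0,0,0.04],[0,13,36,-7,0,0,0.04],[0,15,36,-6,0,0,0.04],[0,0,0,0,0,0,0],[0,0,0,0,0,0,0]]])

```text
clock: 9.45
tool_pos: [0.5042, 0.171, 0.2109]
ee_rot: [0.0, 0.208, 0.978, 0.0]
ft_force: [0.6, -1.3, 0.3]
finger_gap: 0.0856
finger_force: 0.0
```

```bash
cat >> h.py <<'E'
COR=dict(a=(60,20),b=(60,-20),c=(-60,-20),d=(-60,60),e=(-20,60),f=(-20,20))
def piece(f,pose,ztop,keys,win=5,it=2):
    x,y,th=pose[0],pose[1],np.radians(pose[2]);g=cv2.cvtColor(f['image'],cv2.COLOR_BGR2GRAY)
    for _ in range(it):
        Q=np.array([[np.cos(th),-np.sin(th)],[np.sin(th),np.cos(th)]]);M=np.array([COR[k] for k in keys])/1000
        px=np.array([proj(f,[*(Q@m+[x,y]),ztop]) for m in M],np.float32)
        q=cv2.cornerSubPix(g,px.reshape(-1,1,2).copy(),(win,win),(-1,-1),(3,50,.01)).reshape(-1,2)
        W=np.array([onz(f,*p,ztop)[:2] for p in q]);ok=np.linalg.norm(q-px,axis=1)<1.5*win
        a=M[ok]-M[ok].mean(0);b=W[ok]-W[ok].mean(0);th=np.arctan2((a[:,0]*b[:,1]-a[:,1]*b[:,0]).sum(),(a*b).sum())
        Q=np.array([[np.cos(th),-np.sin(th)],[np.sin(th),np.cos(th)]]);t=W[ok].mean(0)-Q@M[ok].mean(0);x,y=t
    print(keys,np.round([x,y],4),np.degrees(th).round(2),'res',dict(zip(np.array(list(keys))[ok],np.round(1000*np.linalg.norm(M[ok]@Q.T+t-W[ok],axis=1),1))),'move',np.round(np.linalg.norm(q-px,axis=1),1))
E
python3 - <<'E'
from h import *
import pickle
o=get_obs();print(o['tool_pos'],o['joint_pos'].round(2))
w=grab_frame('wrist');t=grab_frame('top');pickle.dump((w,t),open('w5.pkl','wb'))
for f in(w,t):
    piece(f,(.5419,.1536,-24.1),.056,'abcde');piece(f,(.5418,.1542,-96),.032,'abde')
    piece(f,(.5419,.1536,-24.1),.056,'abcde',3);piece(f,(.5418,.1542,-96),.032,'abde',3)
# clip in tray: steel (low sat, not dark) inside tray region
h=cv2.cvtColor(t['image'],cv2.COLOR_BGR2HSV);m=np.zeros(h.shape[:2],np.uint8);m[224:314,370:460]=cv2.inRange(h,(0,0,90),(180,55,255))[224:314,370:460]
ys,xs=np.where(m);P=np.array([onz(t,u,v,.012)[:2] for u,v in zip(xs,ys)])-[.5432,-.1589]
a=np.radians(-4.2);P=P@np.array([[np.cos(a),-np.sin(a)],[np.sin(a),np.cos(a)]])
print(len(P),(P.min(0)*1000).round(),(P.max(0)*1000).round(),(P.mean(0)*1000).round())
E
```

```text
[0.50422248 0.17099848 0.21090418] [ 0.09  0.54 -0.7   1.78  0.41  0.98  0.38]
abcde [0.5406 0.1559] -24.57 res {np.str_('a'): np.float64(1.6), np.str_('b'): np.float64(1.7), np.str_('c'): np.float64(1.8), np.str_('d'): np.float64(1.3), np.str_('e'): np.float64(4.4)} move [2.  2.5 4.2 3.3 4.7]
abde [0.5403 0.1566] -95.93 res {np.str_('a'): np.float64(0.7), np.str_('b'): np.float64(1.4), np.str_('d'): np.float64(0.8), np.str_('e'): np.float64(0.9)} move [0.  2.4 0.6 1.2]
abcde [0.5419 0.1536] -24.1 res {np.str_('a'): np.float64(0.0), np.str_('b'): np.float64(0.0), np.str_('c'): np.float64(0.0), np.str_('d'): np.float64(0.0), np.str_('e'): np.float64(0.0)} move [0. 0. 0. 0. 0.]
abde [0.5405 0.1545] -94.86 res {np.str_('a'): np.float64(0.4), np.str_('b'): np.float64(0.2), np.str_('d'): np.float64(1.0), np.str_('e'): np.float64(1.4)} move [0.  0.  0.8 2.9]
abcde [0.5416 0.1526] -21.85 res {np.str_('a'): np.float64(0.7), np.str_('b'): np.float64(0.4), np.str_('c'): np.float64(4.7), np.str_('d'): np.float64(1.2), np.str_('e'): np.float64(2.7)} move [0.6 0.3 3.2 0.  1. ]
abde [0.5418 0.1542] -96.01 res {np.str_('a'): np.float64(1.7), np.str_('b'): np.float64(3.1), np.str_('d'): np.float64(2.3), np.str_('e'): np.float64(0.0)} move [1.  1.8 1.3 0. ]
abcde [0.5428 0.1549] -23.4 res {np.str_('a'): np.float64(1.5), np.str_('b'): np.float64(0.4), np.str_('c'): np.float64(0.3), np.str_('d'): np.float64(0.3), np.str_('e'): np.float64(1.2)} move [0.9 0.2 0.  0.  0.8]
abde [0.5421 0.1562] -96.66 res {np.str_('a'): np.float64(0.8), np.str_('b'): np.float64(0.8), np.str_('d'): np.float64(0.9), np.str_('e'): np.float64(0.3)} move [0.7 0.  0.7 0.2]
507 [ -55. -116.] [93. 20.] [-2.  0.]
```

```bash
python3 - <<'E'
from h import *
plan([(.5415,.155,.1,155.8),(.5415,.155,.045,155.8)],smax=38)
E
```

```text
4 6 
[[0,-10,1,28,0,0,0],[0,-9,1,27,0,0,0],[0,-10,0,28,0,0,0],[0,-10,1,27,0,0,0],[0,0,0,28,0,0,0],[0,0,0,27,0,0,0]]
end [0.5414 0.1547 0.0451]
```

arm_command(rows=[[[0,-10,1,28,0,0,0],[0,-9,1,27,0,0,0],[0,-10,0,28,0,0,0],[0,-10,1,27,0,0,0],[0,0,0,28,0,0,0],[0,0,0,18,0,0,0],[0,0,0,9,0,0,0],[0,0,0,0,0,0,0],[1,0,0,0,0,0,0],[1,0,0,0,0,0,0],[1,0,0,0,0,0,0],[1,0,0,0,0,0,0],[1,0,0,0,0,0,0],[1,0,0,0,0,0,0]]], force=80)

```text
clock: 10.95
tool_pos: [0.5423, 0.157, 0.0469]
ee_rot: [0.001, 0.21, 0.978, 0.0]
ft_force: [-0.4, -0.9, 6.8]
finger_gap: 0.0375
finger_force: 80.7
```

arm_command(rows=[[[1,0,0,-5,0,0,0],[1,0,0,-10,0,0,0],[1,0,0,-15,0,0,0],[1,0,0,-20,0,0,0],[1,0,0,-20,0,0,0],[1,0,0,-20,0,0,0],[1,0,0,-20,0,0,0],[1,0,0,0,0,0,0]]])

```text
clock: 11.75
tool_pos: [0.5434, 0.1579, 0.1591]
ee_rot: [0.003, 0.21, 0.978, 0.002]
ft_force: [0.8, 0.5, -0.6]
finger_gap: 0.0373
finger_force: 80.3
```

```bash
python3 - <<'E'
from h import *
import pickle
o=get_obs();print(o['tool_pos'],rot(o['ee_rot']).round(3),o['finger_gap'])
w=grab_frame('wrist');t=grab_frame('top');s=grab_frame('side');pickle.dump((w,t,s),open('w6.pkl','wb'))
x,y,z=o['tool_pos']
for f,k in((w,'cde'),(w,'de'),(t,'abcde'),(t,'cde'),(s,'abc'),(s,'abcd')):
  piece(f,(x,y,-24.2),z+.0095,k,4)
h=cv2.cvtColor(t['image'],cv2.COLOR_BGR2HSV);m=cv2.inRange(h,(5,90,80),(25,255,255))
print('orange px at lower',m[200:320,150:270].sum()//255)
plan([(.51,.0,.17,168),(.5398,-.14,.16,175.8),(.515,-.266,.10,175.8)],close=1,smax=42)
E
```

```text
[0.5433502  0.15785601 0.15905642] [[-0.912  0.41   0.007]
 [ 0.41   0.912  0.003]
 [-0.005  0.005 -1.   ]] 0.03729747069605409
cde [0.5423 0.1577] -24.97 res {np.str_('c'): np.float64(1.0), np.str_('d'): np.float64(1.1), np.str_('e'): np.float64(0.1)} move [3.1 3.8 0. ]
de [0.5448 0.1577] -22.83 res {np.str_('d'): np.float64(0.0), np.str_('e'): np.float64(0.0)} move [0.1 0. ]
abcde [0.5424 0.1566] -25.6 res {np.str_('a'): np.float64(1.3), np.str_('b'): np.float64(1.4), np.str_('c'): np.float64(0.0), np.str_('d'): np.float64(0.3), np.str_('e'): np.float64(0.3)} move [0.7 1.2 0.  0.  0. ]
cde [0.5434 0.1579] -24.2 res {np.str_('c'): np.float64(0.0), np.str_('d'): np.float64(0.0), np.str_('e'): np.float64(0.0)} move [0. 0. 0.]
abc [0.5381 0.1539] -28.27 res {np.str_('a'): np.float64(3.8), np.str_('b'): np.float64(3.1), np.str_('c'): np.float64(1.2)} move [0.  1.7 1.8]
abcd [0.5374 0.151 ] -25.58 res {np.str_('a'): np.float64(3.5), np.str_('b'): np.float64(3.6), np.str_('c'): np.float64(2.6), np.str_('d'): np.float64(2.9)} move [0.  1.7 0.  1.3]
orange px at lower 6351
4 8 12 
[[1,-9,-39,-4,0,0,-0.05],[1,-7,-39,-3,0,0,-0.06],[1,-5,-39,-4,0,0,-0.05],[1,-2,-40,-4,0,0,-0.05],[1,-15,-33,3,0,0,-0.03],[1,-13,-33,2,0,0,-0.04],[1,-13,-33,3,0,0,-0.03],[1,-11,-34,2,0,0,-0.04],[1,4,-32,15,0,0,0],[1,4,-32,15,0,0,0],[1,3,-32,15,0,0,0],[1,4,-32,15,0,0,0]]
end [ 0.5153 -0.2662  0.1003]
```

arm_command(rows=[[[1,-9,-39,-4,0,0,-0.05],[1,-7,-39,-3,0,0,-0.06],[1,-5,-39,-4,0,0,-0.05],[1,-2,-40,-4,0,0,-0.05],[1,-15,-33,3,0,0,-0.03],[1,-13,-33,2,0,0,-0.04],[1,-13,-33,3,0,0,-0.03],[1,-11,-34,2,0,0,-0.04],[1,4,-32,15,0,0,0],[1,4,-32,15,0,0,0],[1,3,-32,15,0,0,0],[1,4,-32,15,0,0,0],[1,0,-2,30,0,0,0],[1,0,0,0,0,0,0],[1,0,0,0,0,0,0]]])

```text
clock: 13.4
tool_pos: [0.5153, -0.2663, 0.0696]
ee_rot: [-0.001, 0.036, 0.999, 0.001]
ft_force: [-0.5, 1.0, -0.4]
finger_gap: 0.0376
finger_force: 80.7
```

```bash
python3 - <<'E'
from h import *
import pickle
o=get_obs();print(o['tool_pos'],rot(o['ee_rot']).round(3),o['finger_gap'])
w=grab_frame('wrist');t=grab_frame('top');s=grab_frame('side');pickle.dump((w,t,s),open('w7.pkl','wb'))
cv2.imwrite('pics/w7.png',np.hstack([cv2.resize(w['image'],(533,400)),cv2.resize(t['image'][200:350,340:490],(267,267)).repeat(1,0)[:267] if 0 else cv2.resize(t['image'][200:350,350:450],(267,400))]))
E
```

```text
[ 0.51531782 -0.26625034  0.0696069 ] [[-0.997  0.071 -0.002]
 [ 0.071  0.997  0.002]
 [ 0.002  0.002 -1.   ]] 0.037592670228068475
```

View pics/w7.png

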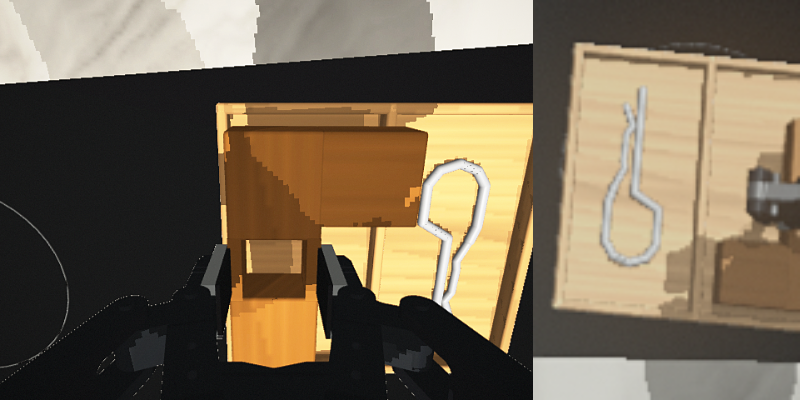

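The tenth and last picture shows the clip lying flat in its pocket. The piece is held over the other pocket with its hole at about (275,268) and its toe toward the clip. From here on I check by numbers only.

```bash
python3 - <<'E'
from h import *
import pickle
w,t,s=pickle.load(open('w7.pkl','rb'));z=.079
for q in((330,322.5),(330,289),(330,356)):print(onz(w,*q,z))
h=cv2.cvtColor(w['image'],cv2.COLOR_BGR2HSV);g=w['image'][:,:,2]
for u in(300,330,430,480):print(u,g[140:175,u])
for v in(200,220):print(v,g[v,262:290],g[v,495:520])
print(g[270:370:2,330])
E
```

```text
[ 0.51322696 -0.26497159  0.079     ]
[ 0.5002605  -0.26403833  0.079     ]
[ 0.52689227 -0.26595514  0.079     ]
300 [155 152 149 151 150 149 150 150 150 150 155  77  72  74  78  72  72  96
 135 142 150 156 163 167 165 164 166 163 166 163 157 159 157 157 111]
330 [152 152 151 148 147 149 151 150 148 149 154  75  67  85  84  84  85  93
 130 136 139 145 154 153 154 152 153 148 154 152 151 153 154 152 153]
430 [150 149 147 149 143 144 143 144 147 145 149 102  83  82  83  80  76  78
 105 120 128 130 138 138 137 140 144 141 144 144 144 149 149 146 148]
480 [194 189 188 189 190 187 185 187 189 187 199 149  83  79  80  77  76  70
 100 119 126 127 132 135 135 136 134 139 140 141 140 143 145 145 149]
200 [  4 143 147 151 152 156 160 108  92  94  99 105 105 104 103 104 105 106
 104 108 104 104 105 102 101 102 101 102] [143 143 145 140 145 143 143 143 139 143 145 143 131 107 255 255 255 254
 254 254 254 254 254 255 255]
220 [ 17  25 140 147 149 154 152 161  91  88  98 101 105 104 105 107 105 103
 108 104 104 105 105 102 102 101 100 105] [143 143 143 141 143 141 145 142 142 136 119 170 162  82 125 160 188 207
 221 232 239 247 250 247 244]
[109 108  99 100 102 102 101 100  88 137 138 139 143 153 156 149 147 145
 151 149 148 149 148 148 152 148 147 149 148  74  71  71  74  78  89  85
  85  84  80  83  84  84  83  80  93 222 240 239 239 238]
```

arm_command(rows=[[[1,0,-3,15,0,0,0],[1,0,0,14,0,0,0],[1,0,0,8,0,0,0],[1,0,0,5,0,0,0],[1,0,0,3,0,0,0],[1,0,0,0,0,0,0],[1,0,0,0,0,0,0]]])

```text
clock: 14.25
tool_pos: [0.5147, -0.2704, 0.0264]
ee_rot: [-0.001, 0.036, 0.999, -0.0]
ft_force: [-3.0, 0.6, 8.6]
finger_gap: 0.0374
finger_force: 81.7
```

arm_command(rows=[[[0.3,0,0,0,0,0,0],[0.3,0,0,0,0,0,0],[0.3,0,0,0,0,0,0],[0.2,0,0,-10,0,0,0],[0,0,0,-40,0,0,0],[0,0,0,-40,0,0,0],[0,0,0,-30,0,0,0],[0,-20,0,-30,0,0,0],[0,0,0,0,0,0,0]]])

```text
clock: 15.15
tool_pos: [0.5406, -0.2718, 0.1811]
ee_rot: [0.006, 0.036, 0.999, -0.001]
ft_force: [1.1, -0.1, 0.0]
finger_gap: 0.0853
finger_force: 0.0
```

```bash
python3 - <<'E'
from h import *
import pickle
o=get_obs();print(o['tool_pos'],o['finger_gap'])
w=grab_frame('wrist');t=grab_frame('top');pickle.dump((w,t),open('w8.pkl','wb'))
a=np.radians(-4.2);Q=np.array([[np.cos(a),-np.sin(a)],[np.sin(a),np.cos(a)]])
pc=np.array([.5365,-.2497])
# piece mask in wrist: brown darker/more saturated than tray
h=cv2.cvtColor(w['image'],cv2.COLOR_BGR2HSV)
for d in((-20,-20),(-60,20),(10,-20),(40,22),(0,40),(0,70)):
    u,v=proj(w,[*(pc+Q@(np.array(d)/1000)),.033]).astype(int);print(d,(u,v),h[v,u] if 0<=v<480 and 0<=u<640 else None)
E
```

```text
[ 0.54061132 -0.27181817  0.18107518] 0.08529552873662988
(-20, -20) (np.int64(330), np.int64(180)) [ 21 125 249]
(-60, 20) (np.int64(389), np.int64(121)) [ 14 190 142]
(10, -20) (np.int64(330), np.int64(221)) [ 17 183 242]
(40, 22) (np.int64(386), np.int64(260)) [ 24 101 254]
(0, 40) (np.int64(414), np.int64(208)) [ 13 145  95]
(0, 70) (np.int64(455), np.int64(208)) [ 22 119 250]
```

```bash
cat >> h.py <<'E'
TA=np.radians(-4.2);TQ=np.array([[np.cos(TA),-np.sin(TA)],[np.sin(TA),np.cos(TA)]]);PC=np.array([.5365,-.2497])
def trayview(w,z=.0335):
    """edges (mm, tray axes about piece pocket) of piece mask and wall tops along probe lines, by rectifying at height z, 0.5 mm/px"""
    g=np.arange(-110,111,.5);X,Y=np.meshgrid(g,g,indexing='ij')
    P=np.stack([X,Y],-1)/1000@TQ.T+PC
    C=np.concatenate([P,np.full(P.shape[:2]+(1,),z)],-1)-np.array(w['origin']);c=C@rot(w['attitude'])
    q=np.stack([c[...,0],-c[...,1],-c[...,2]],-1)@np.array(w['mtx']).T
    return g,cv2.remap(w['image'],(q[...,0]/q[...,2]).astype(np.float32),(q[...,1]/q[...,2]).astype(np.float32),1)
E
python3 - <<'E'
from h import *
import pickle
w,t=pickle.load(open('w8.pkl','rb'))
g,im=trayview(w);h=cv2.cvtColor(im,cv2.COLOR_BGR2HSV)
m=((h[...,0]<=19)&(h[...,1]>=140)).astype(np.uint8)*255
m=cv2.morphologyEx(m,cv2.MORPH_OPEN,np.ones((5,5)))
for r in range(-100,101,5):
    print(f'{r:5d}',''.join('#' if m[np.argmin(abs(g-r)),np.argmin(abs(g-c))] else '.' for c in range(-60,61,2)))
for y in(-32,-8,):
    c=np.where(m[:,np.argmin(abs(g-y))])[0];print('y',y,g[c.min()],g[c.max()])
for x in(-75,-60,-50,20,30):
    c=np.where(m[np.argmin(abs(g-x))])[0];print('x',x,g[c.min()],g[c.max()])
g2,im2=trayview(w,.0205);gr=im2[...,2].astype(int)
for x in(-10,10,60):
    k=np.argmin(abs(g2-x));print('wall y profile',x,[(a,b) for a,b in zip(g2[20:56:1],gr[k,100:136:1])][:0],gr[k,112:150].tolist())
E
```

```text
-100 .............................................................
  -95 .............................................................
  -90 .............................................................
  -85 ...................##########################################
  -80 ..........###################################################
  -75 ..........############################################....###
  -70 .......##.###################################################
  -65 .......######################################################
  -60 .......##.###################################################
  -55 .......######################################################
  -50 .......######################################################
  -45 .......###################################################...
  -40 .......#################################...############......
  -35 .......#######################...................#####.......
  -30 .........#####............####....................##.........
  -25 .........######...........####....................#..........
  -20 .......
[... 1700 characters left out ...]
7.5
y -8 -88.0 77.0
x -75 -41.5 70.5
x -60 -46.5 69.5
x -50 -47.0 68.0
x 20 -42.0 41.5
x 30 -42.0 41.5
wall y profile -10 [] [24, 24, 26, 26, 25, 24, 25, 23, 19, 6, 77, 209, 236, 249, 252, 250, 249, 248, 249, 249, 248, 239, 192, 153, 199, 213, 214, 213, 211, 214, 229, 236, 240, 242, 249, 211, 95, 83]
wall y profile 10 [] [25, 25, 23, 25, 26, 24, 24, 24, 18, 9, 32, 199, 255, 255, 255, 255, 254, 254, 254, 255, 255, 246, 230, 188, 188, 219, 231, 236, 236, 237, 237, 237, 236, 235, 233, 232, 232, 233]
wall y profile 60 [] [23, 22, 22, 24, 26, 24, 23, 25, 19, 12, 2, 120, 255, 255, 254, 254, 253, 253, 253, 254, 255, 255, 189, 94, 134, 185, 249, 255, 255, 254, 254, 254, 254, 254, 254, 254, 254, 254]
```

```bash
python3 - <<'E'
from h import *
plan([(.525,-.05,.21,220,1),(.541,.125,.21,264,1)],smax=40)
E
```

```text
6 12 
[[0,4,37,-6,0,0,-0.13],[0,0,37,-5,0,0,-0.13],[0,-5,37,-6,0,0,-0.13],[0,-10,35,-6,0,0,-0.12],[0,-14,35,-5,0,0,-0.13],[0,-18,32,-6,0,0,-0.13],[0,-21,21,0,0,0,-0.13],[0,-23,17,0,0,0,-0.13],[0,-25,15,0,0,0,-0.12],[0,-27,11,0,0,0,-0.13],[0,-29,8,0,0,0,-0.13],[0,-29,4,0,0,0,-0.13]]
end [0.5412 0.1254 0.21  ]
```

arm_command(rows=[[[0,4,37,-6,0,0,-0.13],[0,0,37,-5,0,0,-0.13],[0,-5,37,-6,0,0,-0.13],[0,-10,35,-6,0,0,-0.12],[0,-14,35,-5,0,0,-0.13],[0,-18,32,-6,0,0,-0.13],[0,-21,21,0,0,0,-0.13],[0,-23,17,0,0,0,-0.13],[0,-25,15,0,0,0,-0.12],[0,-27,11,0,0,0,-0.13],[0,-29,8,0,0,0,-0.13],[0,-29,4,0,0,0,-0.13],[0,0,0,0,0,0,0],[0,0,0,0,0,0,0]]])

```text
clock: 16.65
tool_pos: [0.54, 0.1248, 0.2079]
ee_rot: [-0.002, -0.67, 0.742, 0.0]
ft_force: [-0.2, -0.7, -0.3]
finger_gap: 0.0854
finger_force: 0.0
```

```bash
python3 - <<'E'
from h import *
import pickle
o=get_obs();print(o['tool_pos'],o['joint_pos'].round(2),rot(o['ee_rot']).round(2).tolist())
w=grab_frame('wrist');t=grab_frame('top');pickle.dump((w,t),open('w9.pkl','wb'))
for f in (w,t):
    h=cv2.cvtColor(f['image'],cv2.COLOR_BGR2HSV)
    m=cv2.inRange(h,(5,100,60),(20,255,255))
    c0=proj(f,[.541,.155,.03]).astype(int)
    cs=[c for c in cv2.findContours(cv2.morphologyEx(m,cv2.MORPH_CLOSE,np.ones((5,5))),0,2)[0] if cv2.contourArea(c)>800]
    c=min(cs,key=lambda c:np.linalg.norm(c[:,0].mean(0)-c0))
    ap=cv2.approxPolyDP(c,5 if f is w else 3,True)[:,0]
    print(c0,cv2.contourArea(c));
    for p in ap:print(p,onz(f,*p,.032)[:2].round(4))
    piece(f,(.541,.1555,-95.9),.032,'abcde',4);
E
```

```text
[0.54000545 0.1247689  0.20794694] [ 0.4   0.76 -1.18  1.71  0.75  1.2   2.06] [[-0.1, -0.99, -0.0], [-0.99, 0.1, -0.0], [0.0, 0.0, -1.0]]
[330 244] 8982.5
[351 170] [0.5192 0.0959]
[307 171] [0.5529 0.0932]
[305 264] [0.5636 0.1686]
[261 262] [0.5992 0.163 ]
[260 312] [0.6069 0.2078]
[351 313] [0.5299 0.2169]
abcde [0.5416 0.1558] -96.4 res {np.str_('a'): np.float64(1.1), np.str_('b'): np.float64(1.0), np.str_('c'): np.float64(1.4), np.str_('d'): np.float64(0.7), np.str_('e'): np.float64(0.7)} move [1.5 1.3 1.5 0.8 0.8]
[209 264] 39246.5
[ 98 120] [0.7984 0.3707]
[ 92 141] [0.7582 0.3776]
[ 56 183] [0.6784 0.4328]
[ 46 185] [0.6743 0.4498]
[ 40 199] [0.6486 0.4573]
[ 93 243] [0.5727 0.3578]
[149 276] [0.5175 0.2569]
[323 419] [ 0.2855 -0.0489]
[330 388] [ 0.3356 -0.0596]
[353 350] [ 0.399  -0.0975]
[381 318] [ 0.4541 -0.1452]
[398 309] [ 0.4701 -0.1748]
[298 246] [0.5764 0.0018]
[289 247] [0.5742 0.0175]
[250 223] [0.6154 0.0878]
[249 215] [0.6298 0.0902]
[244 219] [0.6223 0.0987]
[245 212] [0.635  0.0975]
[239 212] [0.6347 0.1081]
[176 160] [0.7272 0.2254]
[108 117] [0.8047 0.3534]
abcde [0.5391 0.1552] -96.25 res {np.str_('a'): np.float64(2.4), np.str_('b'): np.float64(4.7), np.str_('c'): np.float64(0.7), np.str_('d'): np.float64(5.1), np.str_('e'): np.float64(6.8)} move [0.  3.9 0.  3.6 3. ]
```

```bash
python3 - <<'E'
from h import *
plan([(.5416,.1558,.12,263.7),(.5416,.1558,.022,263.7)],smax=36)
E
```

```text
3 6 
[[0,-11,1,29,0,0,0],[0,-11,1,30,0,0,0],[0,-11,0,29,0,0,0],[0,0,0,33,0,0,0],[0,0,0,32,0,0,0],[0,0,0,33,0,0,0]]
end [0.5418 0.1559 0.0222]
```

arm_command(rows=[[[0,-11,1,29,0,0,0],[0,-11,1,30,0,0,0],[0,-11,0,29,0,0,0],[0,0,0,33,0,0,0],[0,0,0,32,0,0,0],[0,0,0,20,0,0,0],[0,0,0,8,0,0,0],[0,0,0,0,0,0,0]]])

```text
clock: 17.55
tool_pos: [0.5422, 0.1566, 0.0274]
ee_rot: [-0.001, -0.669, 0.743, 0.0]
ft_force: [0.1, -0.6, -0.0]
finger_gap: 0.0852
finger_force: 0.0
```

arm_command(rows=[[[0,0,0,5,0,0,0],[0,0,0,0,0,0,0],[1,0,0,0,0,0,0],[1,0,0,0,0,0,0],[1,0,0,0,0,0,0],[1,0,0,0,0,0,0],[1,0,0,0,0,0,0],[1,0,0,0,0,0,0],[1,0,0,0,0,0,0]]], force=80)

```text
clock: 18.45
tool_pos: [0.5428, 0.1585, 0.0243]
ee_rot: [0.0, -0.67, 0.743, -0.0]
ft_force: [-0.4, -0.6, 5.3]
finger_gap: 0.0372
finger_force: 80.6
```

arm_command(rows=[[[1,0,0,-5,0,0,0],[1,0,0,-10,0,0,0],[1,0,0,-15,0,0,0],[1,0,0,-20,0,0,0],[1,0,0,-25,0,0,0],[1,0,0,-25,0,0,0],[1,0,0,-25,0,0,0],[1,0,0,-15,0,0,0],[1,0,0,0,0,0,0]]])

```text
clock: 19.35
tool_pos: [0.5434, 0.1593, 0.1661]
ee_rot: [0.002, -0.67, 0.743, -0.001]
ft_force: [-0.9, 0.1, -1.7]
finger_gap: 0.0374
finger_force: 80.3
```

```bash
python3 - <<'E'
from h import *
o=get_obs();print(o['tool_pos'],o['joint_pos'].round(2),o['finger_gap'],o['ft_force'])
b=PC+TQ@[.0215,.0215];print('target',b)
plan([(.515,.02,.18,225,-1),(b[0],b[1],.17,175.8,-1),(b[0],b[1],.085,175.8)],close=1,smax=38)
E
```

```text
[0.54338291 0.15926436 0.16607642] [ 0.3   0.81 -1.12  1.74  0.8   1.13  1.97] 0.037408330912813634 [-0.85194917  0.13118282 -1.72462658]
target [ 0.55951688 -0.22983236]
5 12 15 
[[1,28,3,-3,0,0,0.14],[1,29,-1,-3,0,0,0.13],[1,28,-5,-3,0,0,0.14],[1,27,-9,-2,0,0,0.14],[1,25,-12,-3,0,0,0.13],[1,21,-30,1,0,0,0.12],[1,17,-32,2,0,0,0.13],[1,13,-34,1,0,0,0.12],[1,8,-35,1,0,0,0.12],[1,5,-36,2,0,0,0.12],[1,0,-36,1,0,0,0.13],[1,-5,-36,1,0,0,0.12],[1,0,0,28,0,0,0],[1,0,0,29,0,0,0],[1,0,-1,28,0,0,0]]
end [ 0.5599 -0.2303  0.0853]
```

arm_command(rows=[[[1,28,3,-3,0,0,0.14],[1,29,-1,-3,0,0,0.13],[1,28,-5,-3,0,0,0.14],[1,27,-9,-2,0,0,0.14],[1,25,-12,-3,0,0,0.13],[1,21,-30,1,0,0,0.12],[1,17,-32,2,0,0,0.13],[1,13,-34,1,0,0,0.12],[1,8,-35,1,0,0,0.12],[1,5,-36,2,0,0,0.12],[1,0,-36,1,0,0,0.13],[1,-5,-36,1,0,0,0.12],[1,0,0,28,0,0,0],[1,0,0,29,0,0,0],[1,0,-1,28,0,0,0],[1,0,0,0,0,0,0],[1,0,0,0,0,0,0]]])

```text
clock: 21.05
tool_pos: [0.5582, -0.2313, 0.0827]
ee_rot: [-0.001, 0.036, 0.999, 0.001]
ft_force: [0.8, -0.3, -1.3]
finger_gap: 0.0373
finger_force: 80.7
```

```bash
python3 - <<'E'
from h import *
import pickle
o=get_obs();print(o['tool_pos'],o['joint_pos'].round(2),o['finger_gap'],rot(o['ee_rot']).round(3).tolist())
w=grab_frame('wrist');pickle.dump(w,open('w10.pkl','wb'))
z=o['tool_pos'][2]+.0077;g,im=trayview(w,z)
t=TQ.T@(o['tool_pos'][:2]-PC)*1000;print('TCP tray',t)
gr=im[...,2]
for y in(-4,0,4):
    k=np.argmin(abs(g-(t[1]+y)));i=np.argmin(abs(g-(t[0]-64)));print('x profile from',g[i],gr[i:i+200,k][:180:1].tolist())
for x in(-40,-30,):
    k=np.argmin(abs(g-(t[0]+x)));i=np.argmin(abs(g-(t[1]-26)));print('y profile from',g[i],gr[k,i:i+105].tolist())
E
```

```text
[ 0.55815424 -0.23125839  0.08267711] [ 0.76  0.82 -0.7   1.7   0.66  0.88  1.28] 0.037323942846842054 [[-0.997, 0.072, -0.002], [0.072, 0.997, 0.001], [0.002, 0.001, -1.0]]
TCP tray [20.24545624 19.97800604]
x profile from -44.0 [97, 76, 74, 97, 141, 153, 162, 161, 162, 163, 162, 164, 163, 162, 160, 161, 161, 162, 162, 163, 163, 163, 162, 163, 161, 165, 162, 163, 163, 162, 163, 162, 166, 126, 117, 120, 121, 121, 120, 121, 122, 121, 121, 122, 122, 123, 122, 121, 122, 121, 121, 121, 122, 119, 121, 120, 122, 119, 120, 123, 118, 121, 120, 121, 121, 121, 121, 122, 120, 119, 121, 121, 120, 120, 121, 122, 121, 121, 119, 120, 121, 121, 120, 121, 121, 120, 121, 120, 120, 120, 121, 122, 107, 122, 149, 145, 149, 153, 152, 156, 156, 154, 152, 147, 144, 145, 146, 151, 156, 158, 154, 151, 153, 154, 158, 162, 161, 156, 151, 148, 150, 153, 158, 159, 162, 109, 83, 83, 85, 83, 80, 80, 83, 81, 77, 80, 81, 79, 80, 79, 77, 74, 79, 79, 80, 82, 81, 85, 103, 146, 182, 203, 229, 231, 230, 230, 230, 229, 230, 229, 227, 238, 245, 245, 244, 244, 245, 244, 244, 244, 244, 244, 244, 244, 244, 244, 244, 243, 243, 
[... 2185 characters left out ...]
150, 150, 146, 142, 143, 146, 143, 142, 145, 147, 149, 150, 151, 150, 147, 148, 147, 141, 129, 114, 143, 137, 138, 136, 190, 187, 187, 187, 185, 189, 189]
y profile from -6.0 [243, 243, 250, 123, 109, 113, 111, 107, 144, 236, 230, 228, 230, 232, 232, 107, 103, 110, 112, 112, 111, 112, 113, 112, 115, 113, 116, 116, 116, 113, 113, 115, 114, 113, 111, 112, 113, 114, 113, 115, 113, 115, 116, 120, 120, 120, 119, 116, 116, 115, 114, 115, 115, 113, 114, 114, 117, 119, 119, 119, 117, 115, 117, 114, 113, 109, 108, 103, 107, 108, 108, 111, 113, 110, 107, 103, 144, 144, 143, 142, 141, 139, 141, 143, 145, 147, 147, 148, 145, 145, 144, 133, 105, 227, 255, 254, 254, 254, 254, 254, 254, 254, 254, 254, 254]
```

arm_command(rows=[[[1,-3,0,15,0,0,0],[1,0,0,14,0,0,0],[1,0,0,8,0,0,0],[1,0,0,5,0,0,0],[1,0,0,3,0,0,0],[1,0,0,0,0,0,0]]])

```text
clock: 21.7
tool_pos: [0.5614, -0.2317, 0.0379]
ee_rot: [-0.0, 0.036, 0.999, 0.0]
ft_force: [-0.3, 0.5, -1.0]
finger_gap: 0.037
finger_force: 80.6
```

```bash
python3 - <<'E'
from h import *
import pickle
o=get_obs();print(o['tool_pos'],o['ft_force'],TQ.T@(o['tool_pos'][:2]-PC)*1000)
w=grab_frame('wrist');pickle.dump(w,open('w11.pkl','wb'))
for dz in (.004,.008):
    g,im=trayview(w,o['tool_pos'][2]+dz);h=cv2.cvtColor(im,cv2.COLOR_BGR2HSV);gr=im[...,2]
    k=np.argmin(abs(g-20));print('x from -50',gr[120:190:1,k].tolist())
    k=np.argmin(abs(g+25));print('y from -6',gr[k,208:312].tolist())
E
```

```text
[ 0.56143288 -0.23168892  0.03794599] [-0.31677307  0.46277396 -0.98021871] [23.54682771 19.78874878]
x from -50 [148, 148, 149, 149, 149, 149, 148, 146, 149, 147, 147, 146, 148, 147, 147, 146, 142, 130, 69, 125, 83, 81, 73, 114, 130, 141, 142, 143, 143, 143, 141, 144, 142, 144, 146, 150, 151, 153, 155, 157, 155, 156, 156, 154, 154, 155, 156, 155, 156, 153, 155, 157, 155, 157, 156, 153, 157, 159, 115, 113, 115, 114, 115, 114, 114, 114, 115, 115, 115, 114]
y from -6 [235, 213, 215, 214, 214, 214, 213, 213, 215, 214, 216, 191, 67, 75, 101, 108, 113, 115, 112, 113, 112, 113, 115, 118, 115, 116, 116, 116, 115, 114, 114, 115, 114, 113, 114, 116, 114, 112, 160, 161, 161, 162, 160, 162, 163, 160, 158, 157, 156, 155, 155, 155, 155, 156, 153, 151, 149, 149, 145, 144, 145, 143, 144, 143, 145, 144, 144, 147, 147, 150, 154, 156, 157, 156, 155, 152, 150, 148, 148, 147, 146, 147, 146, 147, 149, 150, 153, 155, 151, 149, 148, 148, 140, 121, 138, 185, 196, 201, 200, 199, 197, 198, 185, 136]
x from -50 [148, 149, 149, 149, 149, 148, 148, 145, 148, 147, 146, 147, 146, 146, 148, 146, 137, 109, 144, 84, 81, 73, 99, 127, 139, 143, 142, 143, 143, 142, 144, 142, 144, 146, 150, 152, 153, 155, 157, 155, 156, 155, 155, 154, 155, 157, 156, 155, 155, 155, 156, 156, 156, 155, 156, 158, 128, 112, 115, 114, 115, 114, 114, 114, 115, 115, 115, 114, 113, 113]
y from -6 [249, 249, 215, 212, 216, 215, 213, 214, 215, 214, 214, 215, 210, 86, 71, 99, 108, 113, 113, 112, 112, 113, 115, 116, 115, 117, 116, 117, 115, 114, 115, 115, 116, 114, 112, 114, 112, 113, 115, 115, 114, 113, 162, 161, 163, 161, 158, 157, 156, 155, 157, 155, 156, 154, 153, 152, 148, 146, 144, 145, 145, 142, 144, 141, 145, 144, 147, 150, 149, 152, 154, 156, 155, 155, 153, 150, 149, 148, 147, 147, 148, 147, 147, 148, 151, 153, 153, 152, 149, 147, 148, 135, 120, 159, 188, 199, 200, 201, 199, 198, 192, 175, 168, 192]
```

arm_command(rows=[[[1,0,0.5,2,0,0,0],[1,0,0,0,0,0,0],[0.3,0,0,0,0,0,0],[0.3,0,0,0,0,0,0],[0.3,0,0,0,0,0,0],[0.2,0,0,-10,0,0,0],[0,0,0,-40,0,0,0],[0,0,0,-40,0,0,0],[0,0,0,-40,0,0,0],[0,-20,0,-30,0,0,0],[0,0,0,0,0,0,0]]])

```text
clock: 22.85
tool_pos: [0.5866, -0.2322, 0.2029]
ee_rot: [0.007, 0.036, 0.999, -0.001]
ft_force: [0.0, -0.0, 0.3]
finger_gap: 0.0853
finger_force: 0.0
```

```bash
python3 - <<'E'
from h import *
import pickle
o=get_obs();print(o['tool_pos'],o['ft_force'])
w=grab_frame('wrist');s=grab_frame('side');t=grab_frame('top');pickle.dump((w,s,t),open('w12.pkl','wb'))
g,im=trayview(w,.034);gr=im[...,2];h=cv2.cvtColor(im,cv2.COLOR_BGR2HSV)
m=((h[...,0]<=19)&(h[...,1]>=140))
for r in range(-95,96,5):
    print(f'{r:5d}',''.join('#' if m[np.argmin(abs(g-r)),np.argmin(abs(g-c))] else '.' for c in range(-60,61,2)))
E
```

```text
[ 0.58661306 -0.2321556   0.20287845] [ 0.01121383 -0.01695258  0.30957922]
  -95 .............................................................
  -90 .............................................................
  -85 ..........................................###################
  -80 ..........############.#.#.##.....##...#.####################
  -75 ..........###################################################
  -70 ..........###################################################
  -65 ..........###################################################
  -60 ..........###################################################
  -55 ..........###################################################
  -50 ..........###################################################
  -45 ..........###################################################
  -40 ..........###################################################
  -35 ..........###################################################
  -30 ..........######.....########################################
  -25 ..........######....#########################################
  -2
[... 927 characters left out ...]
###########..#......
   50 ..........##########################################..#......
   55 ..........##########################################..#......
   60 ..........##########################################..#......
   65 ..........##########################################.........
   70 ..........##########################################.........
   75 ..........##########################################..#######
   80 ...........########################################..........
   85 .............................................................
   90 .............................................................
   95 .............................................................
```

```bash
python3 - <<'E'
from h import *
import pickle
w,s,t=pickle.load(open('w12.pkl','rb'))
g,im=trayview(w,.034);gr=cv2.cvtColor(im,cv2.COLOR_BGR2HSV)
m=((gr[...,0]<=19)&(gr[...,1]>=130));v=im[...,2]
def runs(b,lo,hi):
    i=np.where(b[(g>=lo)&(g<=hi)])[0];return g[g>=lo][i.min()],g[g>=lo][i.max()]
for x in(48,60,72,78):print('x',x,runs(m[np.argmin(abs(g-x))],-50,43.5))
for x in(-75,-60,-48):print('A x',x,runs(m[np.argmin(abs(g-x))],-50,43))
for y in(-30,-10,10,30):print('y',y,runs(m[:,np.argmin(abs(g-y))],-86,90))
k=np.argmin(abs(g-0))
print('seam y @x=-20',v[np.argmin(abs(g+10)),200:240].tolist());print('seam y @30',v[np.argmin(abs(g-32)),200:240].tolist())
print('seam x @y=20',v[120:160,np.argmin(abs(g-30))].tolist());print('seam x @y=-20',v[286:320,np.argmin(abs(g+25))].tolist())
# side view: B top corners and A top corners projected for seated heights
for n,p in(('B far +x',(81,-39)),('B +x+y',(81,41)),('A -x-y',(-81,-41))):
    for z in(.034,.044):print(n,z,proj(s,[*(PC+TQ@(np.array(p)/1000)),z]).round(1))
hs=cv2.cvtColor(s['image'],cv2.COLOR_BGR2HSV);ms=((hs[...,0]<=19)&(hs[...,1]>=140)&(hs[...,2]>60)).astype(np.uint8)
c0=proj(s,[*PC,.034]).astype(int);ms=cv2.morphologyEx(ms,cv2.MORPH_OPEN,np.ones((3,3)));n,l,st,_=cv2.connectedComponentsWithStats(ms);q=l[c0[1]-8:c0[1]+8,c0[0]-8:c0[0]+8];b=np.bincount(q[q>0]).argmax();print(st[b])
c=cv2.findContours((l==b).astype(np.uint8),0,2)[0][0];print(cv2.approxPolyDP(cv2.convexHull(c),2.5,True)[:,0].tolist())
E
```

```text
x 48 (np.float64(-40.5), np.float64(43.5))
x 60 (np.float64(-40.5), np.float64(43.0))
x 72 (np.float64(-40.5), np.float64(43.0))
x 78 (np.float64(-40.0), np.float64(43.0))
A x -75 (np.float64(-44.5), np.float64(43.0))
A x -60 (np.float64(-45.5), np.float64(43.0))
A x -48 (np.float64(-41.5), np.float64(43.0))
y -30 (np.float64(-86.0), np.float64(84.0))
y -10 (np.float64(-86.0), np.float64(84.0))
y 10 (np.float64(-86.0), np.float64(84.0))
y 30 (np.float64(-86.0), np.float64(84.0))
seam y @x=-20 [130, 129, 130, 131, 133, 114, 100, 102, 102, 101, 101, 97, 113, 142, 141, 145, 143, 97, 74, 70, 90, 116, 129, 110, 117, 140, 182, 228, 253, 252, 181, 149, 145, 148, 149, 150, 149, 149, 149, 148]
seam y @30 [227, 227, 227, 226, 227, 228, 227, 226, 226, 225, 225, 225, 227, 228, 224, 204, 135, 69, 64, 81, 113, 164, 196, 216, 213, 212, 212, 211, 211, 211, 214, 220, 225, 147, 94, 64, 71, 74, 73, 73]
seam x @y=20 [140, 142, 143, 142, 142, 142, 142, 143, 141, 140, 140, 140, 140, 141, 140, 138, 139, 137, 125, 102, 66, 83, 112, 135, 140, 145, 148, 150, 151, 149, 148, 150, 152, 151, 151, 151, 150, 150, 150, 152]
seam x @y=-20 [215, 216, 217, 217, 215, 215, 215, 215, 216, 219, 221, 216, 179, 129, 74, 64, 96, 164, 198, 216, 215, 215, 214, 214, 214, 214, 213, 222, 239, 240, 240, 241, 241, 241]
B far +x 0.034 [462.  318.6]
B far +x 0.044 [463.2 313.8]
B +x+y 0.034 [418.7 295.4]
B +x+y 0.044 [419.5 290.6]
A -x-y 0.034 [402.2 376.8]
A -x-y 0.044 [403.  371.7]
[ 364  297   98   80 4153]
[[459, 317], [460, 328], [423, 364], [405, 376], [364, 351], [365, 343], [376, 331], [420, 297]]
```

Both pieces sit flush: the seams are about 1.5 mm and the corner heights match a seated block. The clip was seen flat in its pocket, and the arm is clear.

```bash
python3 -c "
from h import *
print(job_done())"
```

```text
the job is handed in; nothing more can be done
None
```

I handed the job in at about 23 s: the clip is out of the pin and lying in its pocket, and both trivet pieces are flat and side by side in the piece pocket; I didn't re-check the salt shaker, pepper mill, spoon or tin at the end, but the arm kept clear of them throughout.

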